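Fold down the sprung tachometer rest, prove it, and lay the tachometer on it

ROBOT

A 6-joint arm with a two-finger parallel gripper is mounted at the origin on the work surface. World frame = base frame: x ahead of the robot, y to its left, z up, the work surface at z = 0. Lengths are in mm, angles in rad, forces in N, time in s.
With the tool pointing down it reaches from about 275 to 1000 mm from the base axis. Payload 8.4 kg.
Tool frame: the origin (TCP) lies midway between the tips of the shut fingers; the grasp point (between the pads) lies grip_depth behind it (grip_depth is the distance from the TCP to the grasp point, in mm); z points along the fingers, y is the line along which they close (so a half turn about z gives the same grasp; the last joint's range is limited). The gripper opens to 85 mm and grips with 20 to 120 N. Pads are 22 mm wide; open, the fingers measure 114 mm over their backs; the gripper's body (76 mm by 85 mm) begins 54 mm behind the grasp point. The pads swing forward as they close: fully open they stand 13 mm farther back than shut.
Start: joints at [1.098, 0.353, 1.633, -0, 1.155, -0.002], TCP at [283.499, 557.007, 231.281] pointing down, gripper open.
Joint ranges: [-2.63, 2.63], [-0.92, 2.1], [0.06, 2.66], [-1.3, 4.44], [0, 2.69], [-3.02, 3.02]. Speed limits (rad/s): [2.22, 2.22, 2.79, 3.14, 3.14, 3.14].

INTERFACE

Orientations are given as [roll, pitch, yaw] about the fixed x, y, z axes, in that order (R = Rz(yaw) Ry(pitch) Rx(roll)).
In Python, from rig import * gives the robot as it stands.
- The arm moves only by the shell command python3 -m creep 'ROWS' [FORCE]. ROWS is JSON, a list of rows, each an object of numbers: "x", "y", "z": the shift along the tool's x, y, z in mm; "rx", "ry", "rz": the turn, a rotation vector about the tool's x, y, z in rad; "hand": the finger opening in mm, from 0 to 85.4. A call has 1 to 20 rows; each row shifts and turns the commanded pose from where the row before left it, along the tool's axes as they then stand; what a row does not reach is not made up. A row lasts 1/8 s, in which the tool goes at most 62.5 mm and 10.7 degrees, less where a joint would pass 70% of its speed; a pose out of reach is approached as far as the arm can. A call with a gripper value outside its range is refused whole. The fingers move at their own pace and stop on an object; FORCE is the grip in N (left out, the last holds). Time passes only in rows, so rows that do not move let the fingers close. It gives the time, the measured TCP pose, the force, the opening and the grip force at its end, in the units of the state.
- sense(): the state, without advancing time (a new reading comes with each control period).
- grab_frame(name): name is "scene" or "top"; returns the picture (400x640x3 uint8, red, green, blue); there is no depth.
- get_calibration(name): a dict with "K" (3x3 intrinsics, pixels), "R" (3x3) and "t" (3): a world point X has camera coordinates R X + t. Camera axes: x right, y down, z forward; pixel columns grow to the right and rows downward; lengths in mm; the calibration is good to about 2 mm. A picture is of the moment at which its call begins. get_calibration takes no time and is no camera call.
- sign_off(): hands the job in; it is judged then, once.
The state is a dict: "clock": time; "qpos": joint angles; "qvel": joint speeds; "joint_efforts": joint torques, N m; "eef_pos": TCP position; "tcp_rot": TCP orientation; "contact_force": force on the tool from outside, world axes, zero at the start; "wrist_torque": the same for the moment, N m; "opening": opening from 0.0 (shut) to 1.0 (fully open); "grasp_force": force on a finger pad.
Only numpy, scipy, OpenCV 4.12 (cv2) and the standard library are available. Lean on these libraries where they do the work, as an engineer would, in place of code of your own. Each camera call takes 0.05 s, during which the arm holds its last target. There are 200 camera calls.

TASK

Fold the sprung shelf of the tachometer rest down over its over-centre point until it snaps level onto its stop, then press down on the rubber thumb pad by its free edge with about 12 N for a second to prove that it holds, never loading the rest with more than 25 N. Then lay the black handheld tachometer gently in the channel between the shelf's two ribs, display up, centred along the shelf with its probe pointing out over the end with the spring strut, and let go of it. Leave the other things on the bench where they are.

Things in the scene. Friction and masses are not known exactly. Their poses are not given: they have to be found in the camera images.
- rest: The tachometer rest, fixed to the bench; origin at bench level right below the hinge axis, which runs along its y. Grey foot 170 x 150 x 10 mm (125 mm to -x, 45 mm to +x of the origin), two dark hinge cheeks 84 mm high at y = +-88 mm, two stop posts under the shelf's free end. Spring strut outside the +y cheek only (y = 96 to 112 mm). It carries the shelf, which folds down to its -x.
- hinge (a point): Middle of the hinge axis, 70 mm above the bench. The aluminium shelf is 130 mm long from here, 160 mm wide along y, 8 mm thick, mid-plane through the axis. At angle q a point r along it lies r*cos(q) to the rest's -x and r*sin(q) above here. Folded up, its ribbed face looks to the rest's +x; level, it looks up. Behind the hinge (+x) only foot, cheeks and strut are in the way.
- shelf (a joint): Shelf angle: 0 = level on its rigid stop, 1.65 rad = folded up, just past upright (start). An over-centre spring drives it to the nearer stop. Push the ribbed face from the +x side towards -x and down: some 5 to 8 N near the free edge at first, far more near the hinge, fading to nothing at 0.9 to 1.1 rad; beyond that it snaps down by itself within 0.5 s.
- edge (a point): Point on the ribbed face of the shelf, mid-width, 115 mm from the hinge axis, 15 mm from the free edge; 74 mm above the bench with the shelf level, axes then the rest's. A round rubber thumb pad, 20 mm across, is centred here, the place to push and to press; its stud is screwed to a different height each time, so its rigid top lies an unmeasured 3 to 9 mm above the face.
- seat (a point): Point on the ribbed face of the shelf, 60 mm from the hinge axis, mid-width: the centre of the channel between the two ribs. The ribs run along y, 6 mm high, 58 mm apart inside. When the shelf is level this point is 74 mm above the bench and its x and y axes are the rest's, z up.
- tacho: Black handheld tachometer lying display up: body 50 mm wide (its x) x 150 mm long (its y) x 36 mm high, about 0.3 kg. Origin in the centre of the underside. The steel probe with a rubber tip sticks 30 mm out of the middle of its +y end.
- probe_tip (a point): Tip of the tachometer's probe: 105 mm from the tachometer's origin along its +y, 18 mm above its underside.
- timer: Bystander: small white bench timer, 60 x 70 x 28 mm, origin under its centre.
- weight: Bystander: steel calibration weight with a knob, 44 mm across, 60 mm high, origin under its centre.
- beaker: Bystander: white open beaker, 60 mm across, 65 mm high, origin under its centre.
- sanitizer: Bystander: white bottle, 60 mm across, 150 mm high, origin under its centre.
- screwdriver: Bystander: screwdriver lying on the bench.
- tube_rack: Bystander: white block with eight holes, 60 x 130 x 35 mm, origin under its centre.
Mind the look-alikes: they are no part of the job. Of the things like the tacho, leave any that is green or turquoise; of the rest the larger one is meant.

How it is judged:
By the outcome, as a careful person would: the job done as asked, in the order asked, and still so for the second after the job is handed in, with the robot touching nothing.
It also fails if it takes over 70 s, if anything falls off the work surface, if the arm or the gripper's body presses on something with over 40 N, if the wrist force passes 120 N, or if a joint passes its speed limit or range.

## Working session

There is one attempt and no reset: what is moved stays moved. The work goes in short steps, Python scripts to look and compute and a shell command to move; the robot and the scene stay as the last step left them, time stands still between calls to the robot, and variables do not carry over. Pictures are saved under pics/ and viewed, at most 10 in all, crops included, and the job is handed in when it is done.

```bash
ls; mkdir -p pics
python3 - <<'E'
from rig import *
import cv2
s=sense();print({k:s[k] for k in('clock','eef_pos','tcp_rot','contact_force','opening')})
try: print(grip_depth)
except Exception as e: print(e)
for n in('scene','top'):
    im=grab_frame(n);cv2.imwrite(f'pics/{n}0.png',im[:,:,::-1]);c=get_calibration(n);print(n,c)
E
```

```text
pics
{'clock': 0.0, 'eef_pos': array([283.26888749, 556.5823996 , 230.56465043]), 'tcp_rot': array([-3.14020486e+00,  6.47121147e-06,  2.67083656e+00]), 'contact_force': array([ 0.67246175, -0.48391213,  0.7787333 ]), 'opening': 1.0003662279759613}
18.700000000000003
scene {'K': array([[367.44034678,   0.        , 318.23691674],
       [  0.        , 367.44034678, 198.81504217],
       [  0.        ,   0.        ,   1.        ]]), 'R': array([[-0.89127089,  0.45338742, -0.00872061],
       [ 0.35233658,  0.68026221, -0.64273032],
       [-0.28547354, -0.57591941, -0.76604287]]), 't': array([ 546.15335515,  -59.62295957, 1160.30491679])}
top {'K': array([[445.6574047 ,   0.        , 314.63457437],
       [  0.        , 445.6574047 , 202.68095288],
       [  0.        ,   0.        ,   1.        ]]), 'R': array([[ 0.02745741, -0.9994267 , -0.01980832],
       [-0.98257199, -0.02333938, -0.1844114 ],
       [ 0.18384336,  0.02452656, -0.98264951]]), 't': array([-115.18843829,  568.26602184, 1348.2356786 ])}
```

View pics/scene0.png

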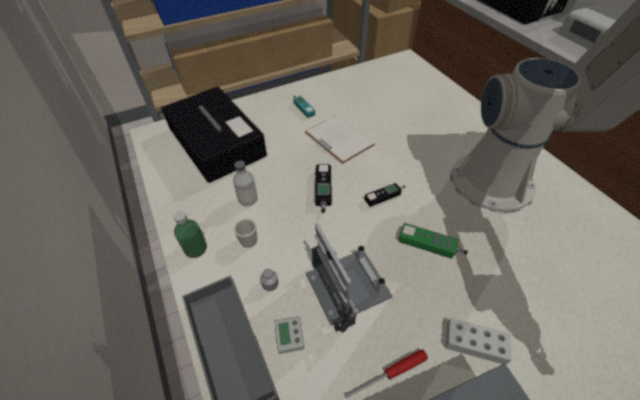

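View pics/top0.png

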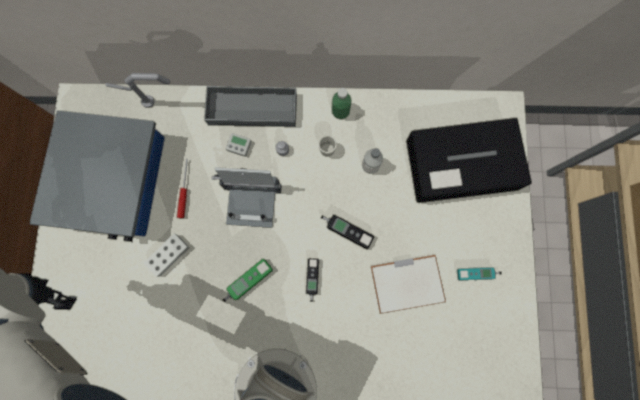

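Run:
```python
import cv2,numpy as np
a=cv2.imread('pics/scene0.png')[140:340,280:400];b=cv2.imread('pics/top0.png')[155:255,200:390]
a=cv2.resize(a,None,fx=3,fy=3,interpolation=3);b=cv2.resize(b,None,fx=2.3,fy=2.3,interpolation=3)
c=np.zeros((600,800,3),np.uint8);c[:600,:360]=a;c[:230,362:799]=b[:,:437];
cv2.imwrite('pics/crop1.png',c)
```

```text
(no output)
```

View pics/crop1.png

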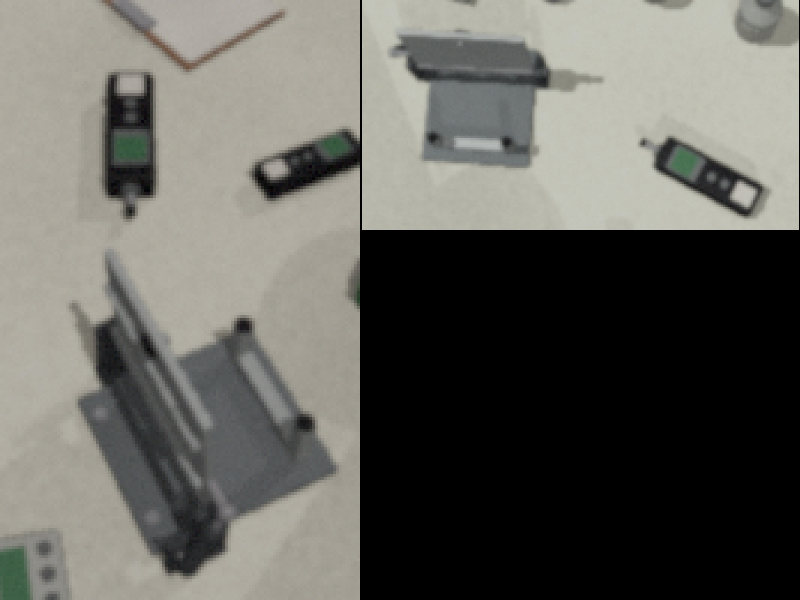

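```bash
cat > h.py <<'E'
import numpy as np,cv2
from rig import *
C={n:get_calibration(n) for n in('scene','top')}
def ray(n,p):
    c=C[n];d=c['R'].T@np.linalg.solve(c['K'],[p[0],p[1],1.]);return -c['R'].T@c['t'],d/np.linalg.norm(d)
def plane(n,p,z):
    o,d=ray(n,p);return o+d*(z-o[2])/d[2]
def tri(ps,pt):
    A=np.zeros((3,3));b=np.zeros(3)
    for n,p in(('scene',ps),('top',pt)):
        o,d=ray(n,p);M=np.eye(3)-np.outer(d,d);A+=M;b+=M@o
    X=np.linalg.solve(A,b);o,d=ray('top',pt);return X,np.linalg.norm((np.eye(3)-np.outer(d,d))@(X-o))*2
def proj(n,X):
    c=C[n];v=c['K']@(c['R']@X+c['t']);return v[:2]/v[2]
E
python3 - <<'E'
from h import *
np.set_printoptions(precision=1,suppress=True)
S=lambda u,v:(280+u/3-.3,140+v/3-.3); T=lambda u,v:(200+(u-362)/2.3-.3,155+v/2.3-.3)
for n,a,b in[('postcap-y',(243,325),(508,142)),('postcap+y',(305,424),(432,138)),('corner-+',(335,467),(422,160)),('tip',(129,212),(644,143)),('white',(130,84),(743,194)),('green',(129,148),(685,161)),('pad',(149,345),(460,44))]:
    X=tri(S(*a),T(*b));print(n,X[0],X[1])
for u in[(80,400),(155,550),(335,467)]:print('foot z10 scene',plane('scene',S(*u),10))
for u in[(422,160),(530,166)]:print('foot z10 top',plane('top',T(*u),10))
for n,(x0,y0,x1,y1) in(('scene',(300,155,345,215)),('top',(318,208,382,252))):
    im=cv2.imread(f'pics/{n}0.png')[y0:y1,x0:x1];m=(im.max(2)<60).astype(np.uint8)
    m=cv2.morphologyEx(m,cv2.MORPH_OPEN,np.ones((3,3)));cs,_=cv2.findContours(m,0,2);c=max(cs,key=cv2.contourArea)
    bx=cv2.boxPoints(cv2.minAreaRect(c))+[x0,y0];print(n,[plane(n,p,36) for p in bx],bx.tolist())
E
```

```text
postcap-y [521.6  58.3  61. ] 0.9547865643540678
postcap+y [525.3 160.7  62.1] 1.4882597880219333
corner-+ [502.7 184.2   7.2] 2.814634126756441
tip [ 533.1 -126.    13.5] 1.5854638465264999
white [ 462.3 -261.8   35.4] 0.07955951051585744
green [ 505.2 -182.1   36.7] 0.5017145140730435
pad [631.9 105.  177.8] 10.795670784937379
foot z10 scene [663.9  33.5  10. ]
foot z10 scene [668.7 177.8  10. ]
foot z10 scene [504.9 184.2  10. ]
foot z10 top [501.3 184.6  10. ]
foot z10 top [496.7  32.7  10. ]
scene [array([ 532.9, -170.8,   36. ]), array([ 496.4, -151.9,   36. ]), array([ 512.5, -121.9,   36. ]), array([ 548.2, -140.4,   36. ])] [[316.0, 195.0], [330.0, 195.0], [330.0, 204.0], [316.0, 204.0]]
top [array([ 467.6, -193.8,   36. ]), array([ 508.4, -213.2,   36. ]), array([ 487.4, -257.3,   36. ]), array([ 446.8, -237.7,   36. ])] [[343.60000228881836, 236.8000030517578], [350.00000381469727, 224.00000190734863], [364.00000381469727, 231.0], [357.60000228881836, 243.8000030517578]]
```

```bash
python3 -m creep '[{"z":-35,"rz":-0.147,"hand":0},{"z":-35,"rz":-0.147},{"rz":-0.147},{"x":-33.8,"y":-36.7},{"x":-33.8,"y":-36.7},{"x":-33.8,"y":-36.7},{"x":-33.8,"y":-36.7},{"x":-33.8,"y":-36.7},{"x":-33.8,"y":-36.7},{"x":-33.8,"y":-36.7},{"x":-33.8,"y":-36.7},{"x":-33.8,"y":-36.7},{"x":-33.8,"y":-36.7},{"x":-33.8,"y":-36.7},{"x":-33.8,"y":-36.7},{}]' 40
python3 - <<'E'
from h import *
np.set_printoptions(precision=1,suppress=True)
for n,(x0,y0,x1,y1) in(('scene',(300,155,345,220)),('top',(318,208,382,252))):
    im=cv2.imread(f'pics/{n}0.png')[y0:y1,x0:x1].astype(int)
    bg=np.median(im.reshape(-1,3),0)
    m=((im.max(2)<75)|((im[:,:,1]-im[:,:,2])>20)).astype(np.uint8)
    m=cv2.morphologyEx(cv2.morphologyEx(m,cv2.MORPH_CLOSE,np.ones((7,7))),cv2.MORPH_OPEN,np.ones((5,5)))
    cs,_=cv2.findContours(m,0,2);c=max(cs,key=cv2.contourArea)
    bx=cv2.boxPoints(cv2.minAreaRect(c))+[x0,y0];P=np.array([plane(n,p,30) for p in bx]);print(n,bg,P,P.mean(0),np.linalg.norm(P[1]-P[0]),np.linalg.norm(P[2]-P[1]))
E
```

```text
scene [154. 165. 168.] [[ 490.9 -261.4   30. ]
 [ 449.3 -239.8   30. ]
 [ 511.9 -122.8   30. ]
 [ 550.4 -142.8   30. ]] [ 500.6 -191.7   30. ] 46.83882821208875 132.62296237406528
top [177. 188. 189.] [[ 500.3 -133.8   30. ]
 [ 542.2 -154.9   30. ]
 [ 485.8 -264.3   30. ]
 [ 444.6 -242.8   30. ]] [ 493.2 -198.9   30. ] 46.949917496996264 123.01347380528011schema error: expected keys x, y, z, rx, ry, rz, hand
```

```bash
python3 -m creep '[{"x":0,"y":0,"z":-35,"rx":0,"ry":0,"rz":-0.147,"hand":0},{"x":0,"y":0,"z":-35,"rx":0,"ry":0,"rz":-0.147,"hand":0},{"x":0,"y":0,"z":0,"rx":0,"ry":0,"rz":-0.147,"hand":0},{"x":-33.8,"y":-36.7,"z":0,"rx":0,"ry":0,"rz":0,"hand":0},{"x":-33.8,"y":-36.7,"z":0,"rx":0,"ry":0,"rz":0,"hand":0},{"x":-33.8,"y":-36.7,"z":0,"rx":0,"ry":0,"rz":0,"hand":0},{"x":-33.8,"y":-36.7,"z":0,"rx":0,"ry":0,"rz":0,"hand":0},{"x":-33.8,"y":-36.7,"z":0,"rx":0,"ry":0,"rz":0,"hand":0},{"x":-33.8,"y":-36.7,"z":0,"rx":0,"ry":0,"rz":0,"hand":0},{"x":-33.8,"y":-36.7,"z":0,"rx":0,"ry":0,"rz":0,"hand":0},{"x":-33.8,"y":-36.7,"z":0,"rx":0,"ry":0,"rz":0,"hand":0},{"x":-33.8,"y":-36.7,"z":0,"rx":0,"ry":0,"rz":0,"hand":0},{"x":-33.8,"y":-36.7,"z":0,"rx":0,"ry":0,"rz":0,"hand":0},{"x":-33.8,"y":-36.7,"z":0,"rx":0,"ry":0,"rz":0,"hand":0},{"x":-33.8,"y":-36.7,"z":0,"rx":0,"ry":0,"rz":0,"hand":0},{"x":0,"y":0,"z":0,"rx":0,"ry":0,"rz":0,"hand":0}]' 40
```

```text
clock: 2.1
eef_pos: [677.2, 101.8, 300.2]
tcp_rot: [-3.141, -0.001, 3.108]
contact_force: [-0.8, 0.0, -0.4]
opening: -0.001
grasp_force: 0.0
```

```bash
python3 -m creep '[{"x":0,"y":1,"z":40,"rx":0,"ry":0,"rz":0,"hand":0},{"x":0,"y":1,"z":40,"rx":0,"ry":0,"rz":0,"hand":0},{"x":0,"y":0,"z":40,"rx":0,"ry":0,"rz":0,"hand":0},{"x":10,"y":0,"z":0,"rx":0,"ry":0,"rz":0,"hand":0},{"x":5,"y":0,"z":0,"rx":0,"ry":0,"rz":0,"hand":0},{"x":0,"y":0,"z":0,"rx":0,"ry":0,"rz":0,"hand":0}]'
python3 - <<'E'
from h import *
a=grab_frame('scene')[190:350,270:410,::-1];b=grab_frame('top')[130:250,190:320,::-1]
c=np.zeros((480,800,3),np.uint8);c[:,:420]=cv2.resize(a,(420,480),interpolation=3);c[:346,424:799]=cv2.resize(b,(375,346),interpolation=3)
cv2.imwrite('pics/c2.png',c)
E
```

```text
clock: 2.85
eef_pos: [661.4, 107.6, 183.7]
tcp_rot: [3.141, 0.003, 3.112]
contact_force: [0.8, -0.5, -0.0]
opening: 0.001
grasp_force: 0.0
```

View pics/c2.png

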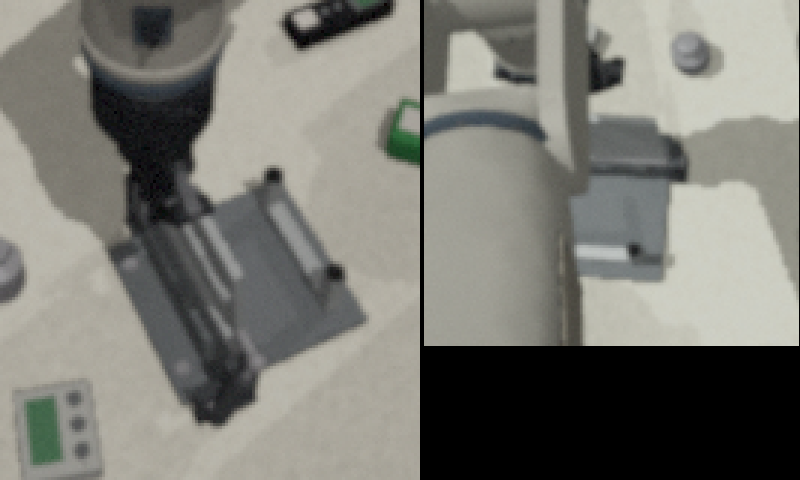

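```bash
python3 -m creep '[{"x":3,"y":-1,"z":1,"rx":0,"ry":0,"rz":0,"hand":0},{"x":3,"y":-1,"z":1,"rx":0,"ry":0,"rz":0,"hand":0},{"x":3,"y":0,"z":1,"rx":0,"ry":0,"rz":0,"hand":0},{"x":3,"y":0,"z":0,"rx":0,"ry":0,"rz":0,"hand":0},{"x":3,"y":0,"z":0,"rx":0,"ry":0,"rz":0,"hand":0},{"x":3,"y":0,"z":0,"rx":0,"ry":0,"rz":0,"hand":0}]'
```

```text
clock: 3.7
eef_pos: [645.7, 105.5, 180.1]
tcp_rot: [3.141, 0.007, 3.112]
contact_force: [7.2, -1.0, 5.5]
opening: -0.002
grasp_force: 3.6
```

```bash
python3 -m creep '[{"x":4,"y":0,"z":0,"rx":0,"ry":0,"rz":0,"hand":0},{"x":4,"y":0,"z":0,"rx":0,"ry":0,"rz":0,"hand":0},{"x":4,"y":0,"z":0.3,"rx":0,"ry":0,"rz":0,"hand":0},{"x":4,"y":0,"z":0.5,"rx":0,"ry":0,"rz":0,"hand":0},{"x":4,"y":0,"z":0.6,"rx":0,"ry":0,"rz":0,"hand":0},{"x":4,"y":0,"z":0.8,"rx":0,"ry":0,"rz":0,"hand":0},{"x":4,"y":0,"z":1,"rx":0,"ry":0,"rz":0,"hand":0},{"x":4,"y":0,"z":1.2,"rx":0,"ry":0,"rz":0,"hand":0}]'
```

```text
clock: 4.7
eef_pos: [612.6, 106.9, 175.2]
tcp_rot: [3.141, 0.005, 3.112]
contact_force: [2.6, -0.0, 4.4]
opening: 0.006
grasp_force: 2.4
```

```bash
python3 -m creep '[{"x":4,"y":0,"z":1.3,"rx":0,"ry":0,"rz":0,"hand":0},{"x":4,"y":0,"z":1.4,"rx":0,"ry":0,"rz":0,"hand":0},{"x":4,"y":0,"z":1.6,"rx":0,"ry":0,"rz":0,"hand":0},{"x":4,"y":0,"z":1.8,"rx":0,"ry":0,"rz":0,"hand":0},{"x":4,"y":0,"z":2,"rx":0,"ry":0,"rz":0,"hand":0},{"x":4,"y":0,"z":2,"rx":0,"ry":0,"rz":0,"hand":0}]'
```

```text
clock: 5.45
eef_pos: [586.1, 107.3, 163.3]
tcp_rot: [-3.141, -0.001, 3.112]
contact_force: [1.2, 0.4, 0.9]
opening: -0.0
grasp_force: 0.7
```

```bash
python3 -m creep '[{"x":4,"y":0,"z":2,"rx":0,"ry":0,"rz":0,"hand":0},{"x":4,"y":0,"z":2.2,"rx":0,"ry":0,"rz":0,"hand":0},{"x":4,"y":0,"z":2.4,"rx":0,"ry":0,"rz":0,"hand":0},{"x":4,"y":0,"z":2.6,"rx":0,"ry":0,"rz":0,"hand":0},{"x":0,"y":0,"z":0,"rx":0,"ry":0,"rz":0,"hand":0},{"x":0,"y":0,"z":0,"rx":0,"ry":0,"rz":0,"hand":0},{"x":0,"y":0,"z":0,"rx":0,"ry":0,"rz":0,"hand":0}]'
python3 - <<'E'
from h import *
a=grab_frame('scene')[190:350,270:410,::-1];b=grab_frame('top')[130:250,190:320,::-1]
c=np.zeros((480,800,3),np.uint8);c[:,:420]=cv2.resize(a,(420,480),interpolation=3);c[:346,424:799]=cv2.resize(b,(375,346),interpolation=3)
cv2.imwrite('pics/c3.png',c)
E
```

```text
clock: 6.32
eef_pos: [571.1, 107.8, 154.7]
tcp_rot: [3.142, 0.0, 3.112]
contact_force: [-0.0, 0.2, 0.3]
opening: 0.0
grasp_force: 0.0
```

View pics/c3.png

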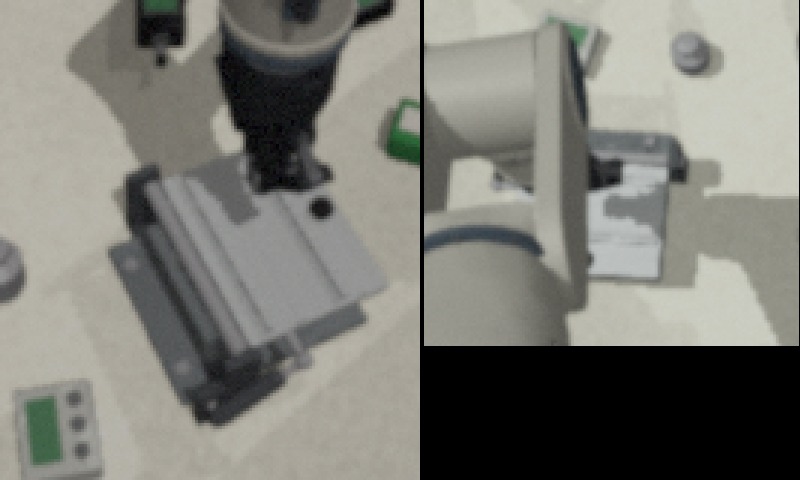

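Run:
```python
from h import *
np.set_printoptions(precision=1,suppress=True)
S=lambda u,v:(270+u/3-.3,190+v/3-.3); T=lambda u,v:(190+(u-424)/2.885-.3,130+v/2.883-.3)
print('pad',plane('scene',S(320,208),80),tri(S(320,208),T(588,258)))
for k,p in dict(freeP=(387,272),freeP2=(345,300),hingeP=(250,347)).items(): print(k,plane('scene',S(*p),74))
print('top free-y',plane('top',T(660,278),74))
R=np.array([623.2,105.8]);
c,s=np.cos(-.033),np.sin(-.033);M=np.array([[c,-s],[s,c]])
for n,p in dict(pad=(-115,0,80),freeY=(-130,80,74),freemY=(-130,-80,74)).items():
  X=np.append(R+M@np.array(p[:2]),p[2]);print(n,X,'scenecrop',(proj('scene',X)-[270,190])*3,'topcrop',(proj('top',X)-[190,130])*2.885+[424,0])
```

```text
pad [511.5 112.3  80. ] (array([509.4, 108.2,  72.7]), np.float64(2.6847791214313386))
freeP [493.7 181.8  74. ]
freeP2 [535.9 186.6  74. ]
hingeP [619.6 186.   74. ]
top free-y [490.6  29.1  74. ]
pad [508.3 109.6  80. ] scenecrop [320.6 202.9] topcrop [583.7 258.2]
freeY [495.9 190.   74. ] scenecrop [390.  280.9] topcrop [508.9 268.7]
freemY [490.6  30.1  74. ] scenecrop [286.7 126.8] topcrop [658.1 277.3]
```

```bash
python3 -m creep '[{"x":31,"y":0,"z":5,"rx":0,"ry":0,"rz":0,"hand":0},{"x":30,"y":1,"z":10,"rx":0,"ry":0,"rz":0,"hand":0},{"x":0,"y":0,"z":30,"rx":0,"ry":0,"rz":0,"hand":0},{"x":0,"y":0,"z":14,"rx":0,"ry":0,"rz":0,"hand":0},{"x":0,"y":0,"z":5,"rx":0,"ry":0,"rz":0,"hand":0},{"x":0,"y":0,"z":0,"rx":0,"ry":0,"rz":0,"hand":0},{"x":0,"y":0,"z":0,"rx":0,"ry":0,"rz":0,"hand":0}]'
```

```text
clock: 7.3
eef_pos: [510.6, 110.7, 91.2]
tcp_rot: [3.141, 0.001, 3.112]
contact_force: [0.2, 0.2, 0.1]
opening: -0.001
grasp_force: 0.0
```

```bash
python3 -m creep '[{"x":0,"y":0,"z":2,"rx":0,"ry":0,"rz":0,"hand":0},{"x":0,"y":0,"z":2,"rx":0,"ry":0,"rz":0,"hand":0},{"x":0,"y":0,"z":2,"rx":0,"ry":0,"rz":0,"hand":0},{"x":0,"y":0,"z":1,"rx":0,"ry":0,"rz":0,"hand":0},{"x":0,"y":0,"z":0,"rx":0,"ry":0,"rz":0,"hand":0}]'
```

```text
clock: 7.92
eef_pos: [509.8, 110.7, 83.5]
tcp_rot: [-3.142, -0.0, 3.112]
contact_force: [0.4, 0.6, -0.3]
opening: 0.004
grasp_force: 0.0
```

```bash
python3 -m creep '[{"x":0,"y":0,"z":0.5,"rx":0,"ry":0,"rz":0,"hand":0},{"x":0,"y":0,"z":0.5,"rx":0,"ry":0,"rz":0,"hand":0},{"x":0,"y":0,"z":0,"rx":0,"ry":0,"rz":0,"hand":0}]'
```

```text
clock: 8.3
eef_pos: [509.9, 110.7, 82.6]
tcp_rot: [3.142, -0.0, 3.112]
contact_force: [0.1, 0.4, 1.0]
opening: 0.003
grasp_force: 0.0
```

```bash
python3 -m creep '[{"x":0,"y":0,"z":0.5,"rx":0,"ry":0,"rz":0,"hand":0},{"x":0,"y":0,"z":0,"rx":0,"ry":0,"rz":0,"hand":0}]'
```

```text
clock: 8.55
eef_pos: [509.9, 110.7, 82.0]
tcp_rot: [-3.142, -0.0, 3.112]
contact_force: [-0.4, -0.1, 1.1]
opening: -0.005
grasp_force: 0.0
```

```bash
python3 -m creep '[{"x":0,"y":0,"z":0.5,"rx":0,"ry":0,"rz":0,"hand":0},{"x":0,"y":0,"z":0.3,"rx":0,"ry":0,"rz":0,"hand":0},{"x":0,"y":0,"z":0,"rx":0,"ry":0,"rz":0,"hand":0}]'
```

```text
clock: 8.93
eef_pos: [509.9, 110.7, 81.2]
tcp_rot: [-3.142, -0.0, 3.112]
contact_force: [0.4, 0.4, 0.1]
opening: -0.002
grasp_force: 0.0
```

```bash
python3 -m creep '[{"x":0,"y":0,"z":0.4,"rx":0,"ry":0,"rz":0,"hand":0},{"x":0,"y":0,"z":0,"rx":0,"ry":0,"rz":0,"hand":0}]'
```

```text
clock: 9.18
eef_pos: [509.9, 110.6, 80.8]
tcp_rot: [-3.142, -0.0, 3.112]
contact_force: [1.0, -0.4, 0.0]
opening: 0.0
grasp_force: 0.0
```

```bash
python3 -m creep '[{"x":0,"y":0,"z":0.4,"rx":0,"ry":0,"rz":0,"hand":0},{"x":0,"y":0,"z":0.4,"rx":0,"ry":0,"rz":0,"hand":0},{"x":0,"y":0,"z":0,"rx":0,"ry":0,"rz":0,"hand":0}]'
```

```text
clock: 9.55
eef_pos: [509.9, 110.6, 80.0]
tcp_rot: [-3.142, -0.0, 3.112]
contact_force: [0.4, 0.6, 0.2]
opening: 0.003
grasp_force: 0.0
```

```bash
python3 -m creep '[{"x":0,"y":0,"z":0.4,"rx":0,"ry":0,"rz":0,"hand":0},{"x":0,"y":0,"z":0,"rx":0,"ry":0,"rz":0,"hand":0}]'
```

```text
clock: 9.8
eef_pos: [509.9, 110.7, 79.7]
tcp_rot: [-3.142, -0.0, 3.112]
contact_force: [0.8, 0.8, 1.1]
opening: -0.0
grasp_force: 0.0
```

```bash
python3 -m creep '[{"x":0,"y":0,"z":0.4,"rx":0,"ry":0,"rz":0,"hand":0},{"x":0,"y":0,"z":0.3,"rx":0,"ry":0,"rz":0,"hand":0},{"x":0,"y":0,"z":0,"rx":0,"ry":0,"rz":0,"hand":0}]'
```

```text
clock: 10.18
eef_pos: [509.9, 110.7, 78.9]
tcp_rot: [-3.142, -0.0, 3.112]
contact_force: [-0.7, -0.0, 0.9]
opening: -0.001
grasp_force: 0.0
```

```bash
python3 -m creep '[{"x":0,"y":0,"z":0.4,"rx":0,"ry":0,"rz":0,"hand":0},{"x":0,"y":0,"z":0,"rx":0,"ry":0,"rz":0,"hand":0}]'
```

```text
clock: 10.42
eef_pos: [509.9, 110.7, 78.8]
tcp_rot: [3.142, 0.0, 3.112]
contact_force: [-0.4, -0.3, 3.5]
opening: 0.0
grasp_force: 2.1
```

```bash
python3 -m creep '[{"x":0,"y":0,"z":0.3,"rx":0,"ry":0,"rz":0,"hand":0},{"x":0,"y":0,"z":0,"rx":0,"ry":0,"rz":0,"hand":0}]'
```

```text
clock: 10.68
eef_pos: [510.0, 110.7, 78.8]
tcp_rot: [3.142, 0.0, 3.112]
contact_force: [-2.6, -0.3, 8.5]
opening: -0.001
grasp_force: 4.2
```

```bash
python3 -m creep '[{"x":0,"y":0,"z":0.2,"rx":0,"ry":0,"rz":0,"hand":0},{"x":0,"y":0,"z":0,"rx":0,"ry":0,"rz":0,"hand":0},{"x":0,"y":0,"z":0,"rx":0,"ry":0,"rz":0,"hand":0}]'
```

```text
clock: 11.05
eef_pos: [509.9, 110.7, 78.7]
tcp_rot: [3.142, 0.0, 3.112]
contact_force: [-3.0, -0.6, 10.6]
opening: -0.001
grasp_force: 5.4
```

```bash
python3 -m creep '[{"x":0,"y":0,"z":0.1,"rx":0,"ry":0,"rz":0,"hand":0},{"x":0,"y":0,"z":0,"rx":0,"ry":0,"rz":0,"hand":0},{"x":0,"y":0,"z":0,"rx":0,"ry":0,"rz":0,"hand":0},{"x":0,"y":0,"z":0,"rx":0,"ry":0,"rz":0,"hand":0},{"x":0,"y":0,"z":0,"rx":0,"ry":0,"rz":0,"hand":0},{"x":0,"y":0,"z":0,"rx":0,"ry":0,"rz":0,"hand":0},{"x":0,"y":0,"z":0,"rx":0,"ry":0,"rz":0,"hand":0},{"x":0,"y":0,"z":0,"rx":0,"ry":0,"rz":0,"hand":0},{"x":0,"y":0,"z":0,"rx":0,"ry":0,"rz":0,"hand":0},{"x":0,"y":0,"z":0,"rx":0,"ry":0,"rz":0,"hand":0},{"x":0,"y":0,"z":0,"rx":0,"ry":0,"rz":0,"hand":0}]'
```

```text
clock: 12.42
eef_pos: [509.9, 110.7, 78.7]
tcp_rot: [3.142, 0.0, 3.112]
contact_force: [-4.1, -0.0, 12.1]
opening: 0.004
grasp_force: 6.0
```

```bash
python3 -m creep '[{"x":0,"y":0,"z":-5,"rx":0,"ry":0,"rz":0,"hand":0},{"x":0,"y":0,"z":-50,"rx":0,"ry":0,"rz":0,"hand":0},{"x":0,"y":0,"z":-50,"rx":0,"ry":0,"rz":0.184,"hand":85},{"x":0,"y":0,"z":-15,"rx":0,"ry":0,"rz":0.184,"hand":85},{"x":0,"y":0,"z":0,"rx":0,"ry":0,"rz":0.184,"hand":85},{"x":0,"y":0,"z":0,"rx":0,"ry":0,"rz":0.184,"hand":85},{"x":0,"y":0,"z":0,"rx":0,"ry":0,"rz":0.184,"hand":85},{"x":0,"y":0,"z":0,"rx":0,"ry":0,"rz":0.184,"hand":85},{"x":0,"y":0,"z":0,"rx":0,"ry":0,"rz":0.184,"hand":85},{"x":0,"y":0,"z":0,"rx":0,"ry":0,"rz":0.184,"hand":85},{"x":0,"y":0,"z":0,"rx":0,"ry":0,"rz":0.184,"hand":85},{"x":0,"y":0,"z":0,"rx":0,"ry":0,"rz":0.184,"hand":85},{"x":0,"y":0,"z":0,"rx":0,"ry":0,"rz":0.185,"hand":85},{"x":-50,"y":21.5,"z":0,"rx":0,"ry":0,"rz":0,"hand":85},{"x":-50,"y":21.5,"z":0,"rx":0,"ry":0,"rz":0,"hand":85},{"x":-50,"y":21.5,"z":0,"rx":0,"ry":0,"rz":0,"hand":85},{"x":-50,"y":21.5,"z":0,"rx":0,"ry":0,"rz":0,"hand":85},{"x":-50,"y":21.5,"z":0,"rx":0,"ry":0,"rz":0,"hand":85},{"x":-49,"y":21.5,"z":0,"rx":0,"ry":0,"rz":0,"hand":85},{"x":0,"y":0,"z":0,"rx":0,"ry":0,"rz":0,"hand":85}]' 30
python3 - <<'E'
from h import *
a=grab_frame('scene')[130:230,270:400,::-1];t=grab_frame('top')[:,:,::-1];b=t[150:250,190:390]
c=np.zeros((600,800,3),np.uint8);c[:300,:390]=cv2.resize(a,(390,300),interpolation=3);c[300:600,:600]=cv2.resize(b,(600,300),interpolation=3)
cv2.imwrite('pics/c4.png',c)
E
```

```text
clock: 14.92
eef_pos: [484.6, -217.2, 198.0]
tcp_rot: [3.141, 0.001, 1.083]
contact_force: [0.1, -0.1, -1.1]
opening: 0.998
grasp_force: 0.0
```

View pics/c4.png

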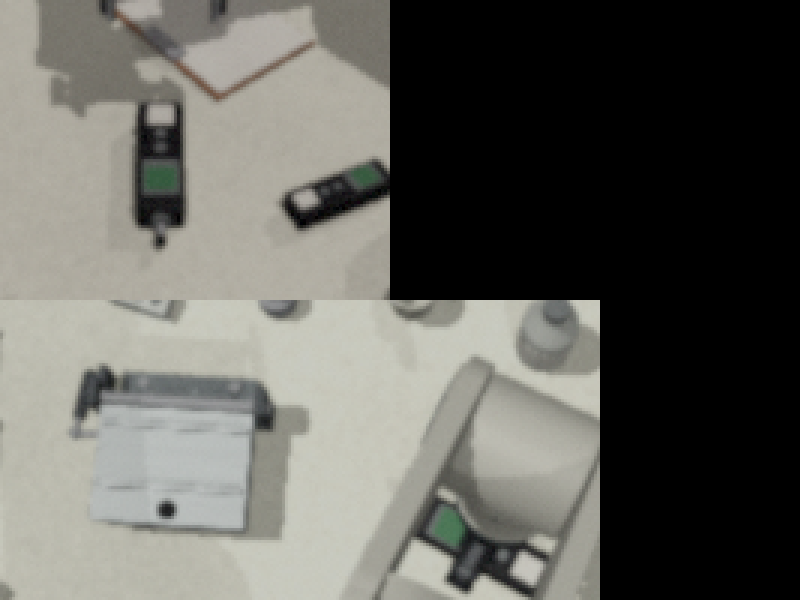

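```bash
python3 -m creep '[{"x":1,"y":0,"z":50,"rx":0,"ry":0,"rz":0,"hand":85},{"x":1,"y":0,"z":50,"rx":0,"ry":0,"rz":0,"hand":85},{"x":1,"y":0,"z":40,"rx":0,"ry":0,"rz":0,"hand":85},{"x":0,"y":0,"z":25,"rx":0,"ry":0,"rz":0,"hand":85},{"x":0,"y":0,"z":15,"rx":0,"ry":0,"rz":0,"hand":85},{"x":0,"y":0,"z":13,"rx":0,"ry":0,"rz":0,"hand":85},{"x":0,"y":0,"z":0,"rx":0,"ry":0,"rz":0,"hand":85}]'
python3 - <<'E'
from h import *
np.set_printoptions(precision=1,suppress=True)
f=lambda u,v:(190+u/3-.3,150+(v-300)/3-.3)
print('pad',plane('top',f(167,510),78))
for p in[(90,518),(245,531),(103,398),(254,412)]:print(plane('top',f(*p),74))
E
```

```text
clock: 15.9
eef_pos: [486.3, -211.0, 4.7]
tcp_rot: [-3.141, 0.0, 1.087]
contact_force: [-0.1, -0.0, -0.3]
opening: 0.996
grasp_force: 0.0
pad [507.9 109.9  78. ]
[498.3 189.4  74. ]
[488.8  29.4  74. ]
[624.8 184.2  74. ]
[613.5  25.7  74. ]
```

```bash
python3 -m creep '[{"x":0,"y":0,"z":0,"rx":0,"ry":0,"rz":0,"hand":40},{"x":0,"y":0,"z":0,"rx":0,"ry":0,"rz":0,"hand":40},{"x":0,"y":0,"z":0,"rx":0,"ry":0,"rz":0,"hand":40},{"x":0,"y":0,"z":0,"rx":0,"ry":0,"rz":0,"hand":40},{"x":0,"y":0,"z":0,"rx":0,"ry":0,"rz":0,"hand":40},{"x":0,"y":0,"z":0,"rx":0,"ry":0,"rz":0,"hand":40}]' 30
python3 - <<'E'
from h import *
np.set_printoptions(precision=3,suppress=True)
im=grab_frame('top');cv2.imwrite('pics/t5.png',im[:,:,::-1])
g=im.mean(2)
def fit(v0,v1,us,ax=0):
    # strongest negative/positive gradient subpixel along rows (ax=0) per column
    P=[]
    for u in us:
        col=(g[v0:v1,u] if ax==0 else g[u,v0:v1]);d=np.abs(np.diff(col));k=d.argmax()
        w=d[max(0,k-1):k+2];s=(np.arange(max(0,k-1),max(0,k-1)+len(w))*w).sum()/w.sum()+.5+v0
        P.append((u,s) if ax==0 else (s,u))
    return np.array(P)
# free edge: row ~222..227
for nm,P in(('free',fit(219,231,range(225,270))),('sideR',fit(265,281,range(192,222),1)),('sideL',fit(214,230,range(192,216),1))):
    X=np.array([plane('top',p,74)[:2] for p in P]);vx,vy,x0,y0=cv2.fitLine(X.astype(np.float32),cv2.DIST_HUBER,0,.01,.01).ravel()
    print(nm,'mid',x0,y0,'angle',np.arctan2(vy,vx),np.abs((X-[x0,y0])@[-vy,vx]).mean())
E
```

```text
clock: 16.65
eef_pos: [487.3, -211.8, 6.0]
tcp_rot: [3.139, -0.0, 1.087]
contact_force: [0.1, -0.1, 6.3]
opening: 0.579
grasp_force: 31.7
free mid 493.88052 99.1412 angle 1.5316117 1.524967968578838
sideR mid 549.92236 29.874405 angle -0.047856595 0.41889203861799307
sideL mid 554.60284 188.17027 angle 0.31892103 5.569088679648384
```

```bash
python3 -m creep '[{"x":0,"y":0,"z":-10,"rx":0,"ry":0,"rz":0,"hand":40},{"x":0,"y":0,"z":-40,"rx":0,"ry":0,"rz":0,"hand":40},{"x":0,"y":0,"z":-50,"rx":0,"ry":0,"rz":-0.147,"hand":40},{"x":0,"y":0,"z":-40,"rx":0,"ry":0,"rz":-0.147,"hand":40},{"x":0,"y":0,"z":-10,"rx":0,"ry":0,"rz":-0.148,"hand":40},{"x":20,"y":4,"z":0,"rx":0,"ry":0,"rz":0,"hand":40},{"x":40,"y":8,"z":0,"rx":0,"ry":0,"rz":0,"hand":40},{"x":50,"y":9,"z":0,"rx":0,"ry":0,"rz":0,"hand":40},{"x":50,"y":9,"z":0,"rx":0,"ry":0,"rz":0,"hand":40},{"x":50,"y":9,"z":0,"rx":0,"ry":0,"rz":0,"hand":40},{"x":50,"y":9,"z":0,"rx":0,"ry":0,"rz":0,"hand":40},{"x":42,"y":9,"z":0,"rx":0,"ry":0,"rz":0,"hand":40},{"x":20,"y":5,"z":0,"rx":0,"ry":0,"rz":0,"hand":40},{"x":0,"y":0,"z":0,"rx":0,"ry":0,"rz":0,"hand":40},{"x":0,"y":0,"z":0,"rx":0,"ry":0,"rz":0,"hand":40}]' 30
python3 - <<'E'
from h import *
a=grab_frame('scene')[170:350,250:420,::-1];b=grab_frame('top')[130:250,190:310,::-1]
c=np.zeros((540,800,3),np.uint8);c[:,:510]=cv2.resize(a,(510,540),interpolation=3);c[:285,512:797]=cv2.resize(b,(285,285),interpolation=3)
cv2.imwrite('pics/c6.png',c)
E
```

```text
clock: 18.58
eef_pos: [561.2, 106.7, 154.9]
tcp_rot: [-3.141, 0.001, 1.528]
contact_force: [0.3, -0.0, -3.3]
opening: 0.579
grasp_force: 32.7
```

View pics/c6.png

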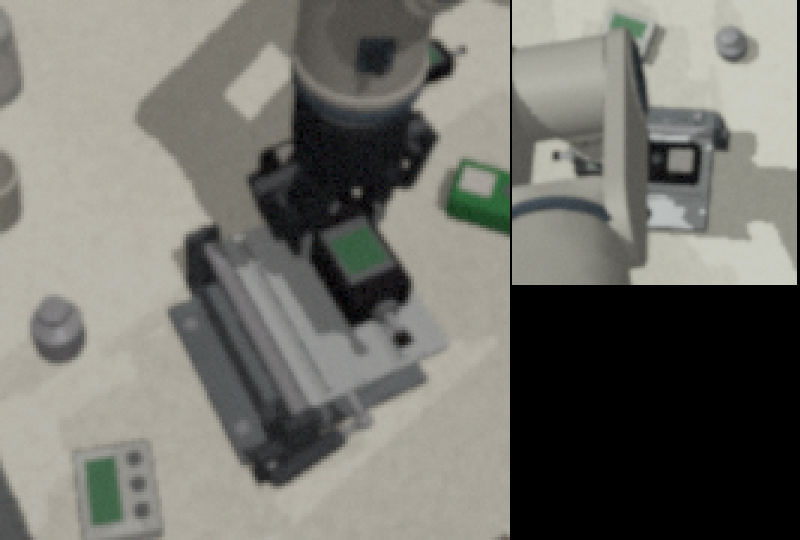

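Run:
```python
from h import *
np.set_printoptions(precision=1,suppress=True)
print(tri((250+402/3-.3,170+340/3-.3),(190+44/2.375-.3,130+156/2.375-.3)))
print('white z185',plane('top',(190+168/2.375-.3,130+160/2.375-.3),186),'body end -y',plane('top',(190+(700-512)/2.375,130+162/2.375),186))
print('green scene z186',plane('scene',(250+359/3,170+249/3),186))
print('tip z168 scene',plane('scene',(250+402/3-.3,170+340/3-.3),168))
```

```text
(array([564.4, 205.8, 165.4]), np.float64(1.2454147056059315))
white z185 [558.5  50.9 186. ] body end -y [555.8  25.8 186. ]
green scene z186 [560.9 141.2 186. ]
tip z168 scene [565.9 206.4 168. ]
```

Run:
```python
from h import *
np.set_printoptions(precision=1,suppress=True)
g=cv2.imread('pics/t5.png')[:,250:266].mean(2).mean(1)
for v in range(180,232): print(v,round(g[v]),plane('top',(257.5,v),80)[:2].round(1), end=' | ' if v%3 else '\n')
```

```text
180 108 [633.4  78.6]
181 112 [630.2  78.4] | 182 124 [627.   78.3] | 183 142 [623.8  78.1]
184 150 [620.6  78. ] | 185 141 [617.4  77.8] | 186 141 [614.2  77.6]
187 173 [611.   77.5] | 188 188 [607.9  77.3] | 189 188 [604.7  77.1]
190 181 [601.5  77. ] | 191 176 [598.4  76.8] | 192 177 [595.2  76.7]
193 170 [592.   76.5] | 194 180 [588.9  76.3] | 195 188 [585.7  76.2]
196 190 [582.6  76. ] | 197 190 [579.4  75.8] | 198 190 [576.3  75.7]
199 189 [573.1  75.5] | 200 188 [570.   75.4] | 201 187 [566.8  75.2]
202 189 [563.7  75. ] | 203 189 [560.6  74.9] | 204 190 [557.4  74.7]
205 191 [554.3  74.6] | 206 190 [551.2  74.4] | 207 190 [548.   74.2]
208 189 [544.9  74.1] | 209 187 [541.8  73.9] | 210 182 [538.7  73.8]
211 177 [535.6  73.6] | 212 178 [532.4  73.4] | 213 179 [529.3  73.3]
214 177 [526.2  73.1] | 215 185 [523.1  73. ] | 216 189 [520.   72.8]
217 189 [516.9  72.6] | 218 188 [513.8  72.5] | 219 188 [510.7  72.3]
220 188 [507.6  72.2] | 221 189 [504.6  72. ] | 222 189 [501.5  71.9]
223 188 [498.4  71.7] | 224 183 [495.3  71.5] | 225 156 [492.2  71.4]
226 122 [489.1  71.2] | 227 128 [486.1  71.1] | 228 156 [483.   70.9]
229 179 [479.9  70.7] | 230 186 [476.9  70.6] | 231 187 [473.8  70.4]
```

```bash
python3 -m creep '[{"x":3,"y":1.3,"z":10,"rx":0,"ry":0,"rz":0,"hand":40},{"x":3,"y":1.3,"z":20,"rx":0,"ry":0,"rz":0,"hand":40},{"x":0,"y":0,"z":20,"rx":0,"ry":0,"rz":0,"hand":40},{"x":0,"y":0,"z":12,"rx":0,"ry":0,"rz":0,"hand":40},{"x":0,"y":0,"z":3,"rx":0,"ry":0,"rz":0,"hand":40},{"x":0,"y":0,"z":0,"rx":0,"ry":0,"rz":0,"hand":40},{"x":0,"y":0,"z":0,"rx":0,"ry":0,"rz":0,"hand":40}]'
```

```text
clock: 19.55
eef_pos: [565.1, 113.7, 90.6]
tcp_rot: [3.141, -0.0, 1.529]
contact_force: [-1.2, -0.2, -2.7]
opening: 0.579
grasp_force: 32.6
```

```bash
python3 -m creep '[{"x":-0.7,"y":-0.8,"z":2,"rx":0,"ry":0,"rz":0,"hand":40},{"x":0,"y":0,"z":1.5,"rx":0,"ry":0,"rz":0,"hand":40},{"x":0,"y":0,"z":1.5,"rx":0,"ry":0,"rz":0,"hand":40},{"x":0,"y":0,"z":1,"rx":0,"ry":0,"rz":0,"hand":40},{"x":0,"y":0,"z":0,"rx":0,"ry":0,"rz":0,"hand":40}]'
```

```text
clock: 20.18
eef_pos: [563.8, 113.0, 83.9]
tcp_rot: [-3.141, 0.0, 1.529]
contact_force: [-0.0, -0.4, -2.0]
opening: 0.582
grasp_force: 32.6
```

```bash
python3 -m creep '[{"x":0,"y":0,"z":1,"rx":0,"ry":0,"rz":0,"hand":40},{"x":0,"y":0,"z":1,"rx":0,"ry":0,"rz":0,"hand":40},{"x":0,"y":0,"z":0,"rx":0,"ry":0,"rz":0,"hand":40}]'
```

```text
clock: 20.55
eef_pos: [563.8, 112.9, 81.9]
tcp_rot: [-3.141, 0.0, 1.529]
contact_force: [-0.5, 0.1, -2.8]
opening: 0.583
grasp_force: 32.6
```

Underside is now below the rib tops with no contact, so it is in the channel.

```bash
python3 -m creep '[{"x":0,"y":0,"z":0.7,"rx":0,"ry":0,"rz":0,"hand":40},{"x":0,"y":0,"z":0.5,"rx":0,"ry":0,"rz":0,"hand":40},{"x":0,"y":0,"z":0,"rx":0,"ry":0,"rz":0,"hand":40}]'
```

```text
clock: 20.92
eef_pos: [563.8, 113.0, 80.7]
tcp_rot: [-3.142, 0.0, 1.529]
contact_force: [0.6, 0.1, -3.0]
opening: 0.575
grasp_force: 32.6
```

```bash
python3 -m creep '[{"x":0,"y":0,"z":0.5,"rx":0,"ry":0,"rz":0,"hand":40},{"x":0,"y":0,"z":0,"rx":0,"ry":0,"rz":0,"hand":40}]'
```

```text
clock: 21.18
eef_pos: [563.8, 113.0, 80.2]
tcp_rot: [-3.142, 0.0, 1.529]
contact_force: [-0.2, -0.4, -2.7]
opening: 0.58
grasp_force: 32.6
```

```bash
python3 -m creep '[{"x":0,"y":0,"z":0.4,"rx":0,"ry":0,"rz":0,"hand":40},{"x":0,"y":0,"z":0.4,"rx":0,"ry":0,"rz":0,"hand":40},{"x":0,"y":0,"z":0,"rx":0,"ry":0,"rz":0,"hand":40}]'
```

```text
clock: 21.55
eef_pos: [563.9, 113.0, 80.0]
tcp_rot: [3.141, -0.0, 1.529]
contact_force: [-2.6, -0.2, 6.2]
opening: 0.579
grasp_force: 33.5
```

```bash
python3 -m creep '[{"x":0,"y":0,"z":0.4,"rx":0,"ry":0,"rz":0,"hand":40},{"x":0,"y":0,"z":0,"rx":0,"ry":0,"rz":0,"hand":40}]'
```

```text
clock: 21.8
eef_pos: [563.9, 113.0, 80.0]
tcp_rot: [3.141, -0.0, 1.529]
contact_force: [-4.2, -1.4, 9.7]
opening: 0.578
grasp_force: 34.1
```

```bash
python3 -m creep '[{"x":0,"y":0,"z":-0.5,"rx":0,"ry":0,"rz":0,"hand":40},{"x":0,"y":0,"z":0,"rx":0,"ry":0,"rz":0,"hand":47},{"x":0,"y":0,"z":0,"rx":0,"ry":0,"rz":0,"hand":55},{"x":0,"y":0,"z":0,"rx":0,"ry":0,"rz":0,"hand":65},{"x":0,"y":0,"z":0,"rx":0,"ry":0,"rz":0,"hand":75},{"x":0,"y":0,"z":0,"rx":0,"ry":0,"rz":0,"hand":75},{"x":0,"y":0,"z":0,"rx":0,"ry":0,"rz":0,"hand":75}]' 20
```

```text
clock: 22.68
eef_pos: [563.8, 113.0, 79.6]
tcp_rot: [3.142, 0.0, 1.529]
contact_force: [-0.1, -0.6, -0.5]
opening: 0.881
grasp_force: 0.0
```

Released, no force. Rise and move clear, then look.

```bash
python3 -m creep '[{"x":0,"y":0,"z":-10,"rx":0,"ry":0,"rz":0,"hand":75},{"x":0,"y":0,"z":-30,"rx":0,"ry":0,"rz":0,"hand":75},{"x":0,"y":0,"z":-50,"rx":0,"ry":0,"rz":0,"hand":75},{"x":0,"y":0,"z":-50,"rx":0,"ry":0,"rz":0,"hand":75},{"x":-40,"y":0,"z":-20,"rx":0,"ry":0,"rz":0,"hand":75},{"x":-50,"y":0,"z":0,"rx":0,"ry":0,"rz":0,"hand":75},{"x":-50,"y":0,"z":0,"rx":0,"ry":0,"rz":0,"hand":75},{"x":-50,"y":0,"z":0,"rx":0,"ry":0,"rz":0,"hand":75},{"x":-50,"y":0,"z":0,"rx":0,"ry":0,"rz":0,"hand":75},{"x":-50,"y":0,"z":0,"rx":0,"ry":0,"rz":0,"hand":75},{"x":-30,"y":0,"z":0,"rx":0,"ry":0,"rz":0,"hand":75},{"x":0,"y":0,"z":0,"rx":0,"ry":0,"rz":0,"hand":75}]'
python3 - <<'E'
from h import *
a=grab_frame('scene')[170:350,250:420,::-1];b=grab_frame('top')[150:250,200:300,::-1]
c=np.zeros((540,800,3),np.uint8);c[:,:510]=cv2.resize(a,(510,540),interpolation=3);c[:285,512:797]=cv2.resize(b,(285,285),interpolation=3)
cv2.imwrite('pics/c7.png',c)
E
```

```text
clock: 24.18
eef_pos: [550.2, -208.7, 240.2]
tcp_rot: [3.141, 0.0, 1.526]
contact_force: [0.1, 0.8, -0.0]
opening: 0.879
grasp_force: 0.0
```

View pics/c7.png

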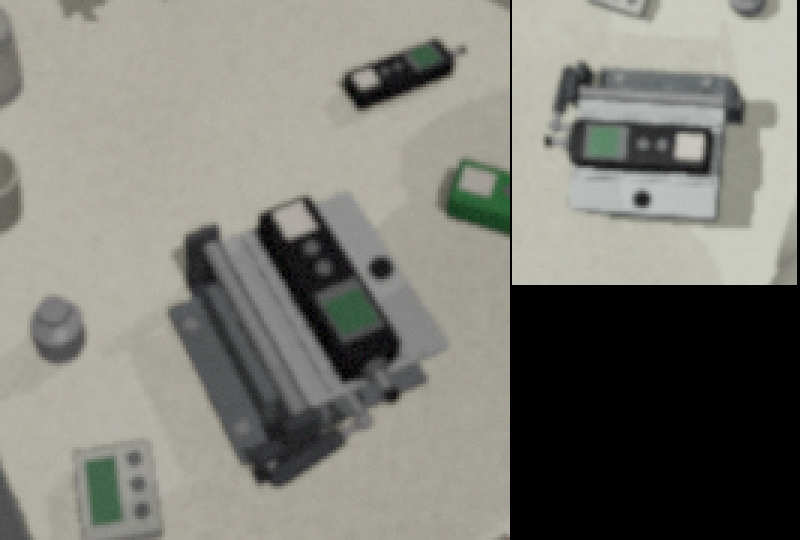

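Run:
```python
from h import *
np.set_printoptions(precision=1,suppress=True)
T=lambda u,v:(200+(u-512)/2.85-.3,150+v/2.85-.3);S=lambda u,v:(250+u/3-.3,170+v/3-.3)
print(tri(S(391,394),T(549,141)),plane('top',T(570,142),108),plane('top',T(713,152),108),'shelf ends',plane('top',T(568,207),74),plane('top',T(717,217),74))
print('white,green',tri(S(296,219),T(690,146)),tri(S(351,311),T(605,142)))
```

```text
(array([567. , 211.2,  92.7]), np.float64(0.38380194293024966)) [563.4 184.8 108. ] [556.2  32.  108. ] shelf ends [498.4 190.4  74. ] [491.5  28.7  74. ]
white,green (array([560.7,  56.9, 111.2]), np.float64(2.142692319284221)) (array([563.8, 147.1, 110. ]), np.float64(0.27409013224301526))
```

```bash
python3 -c "
from rig import *
print(sign_off())"
```

```text
the job is handed in; nothing more can be done
None
```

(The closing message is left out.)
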